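# Find the stamped crate and push it to dispatch

## Robot

A 6-joint arm with a two-finger parallel gripper is mounted at the origin on the work surface. World frame = base frame: x ahead of the robot, y to its left, z up, the work surface at z = 0. Lengths are in mm, angles in rad, forces in N, time in s.
With the tool pointing down it reaches from about 275 to 1000 mm from the base axis. Payload 8.4 kg.
Tool frame: the origin (TCP) lies at the very end of the fingers, on their centre line; the grasp point (between the pads) lies 19 mm behind it; z points along the fingers, y is the direction in which the jaws open and shut (so a half turn about z gives the same grasp; the last joint's range is limited). The gripper opens to 85 mm and grips with 20 to 120 N. Pads are 22 mm wide; open, the fingers measure 114 mm over their backs; the gripper's body (76 mm by 85 mm) begins 54 mm behind the grasp point. The pads swing forward as they close: fully open they stand 13 mm farther back than shut.
Start: joints at [-0.002, 0.353, 1.633, -0, 1.155, -0.002], TCP at [625.002, -0, 231.281] pointing down, gripper open.
Joint ranges: [-2.63, 2.63], [-0.92, 2.1], [0.06, 2.66], [-1.3, 4.44], [0, 2.69], [-3.02, 3.02]. Speed limits (rad/s): [2.22, 2.22, 2.79, 3.14, 3.14, 3.14].

## Interface

Orientations are given as [roll, pitch, yaw] about the fixed x, y, z axes, in that order (R = Rz(yaw) Ry(pitch) Rx(roll)).
In Python, from rig import sense, grab_frame, get_calibration, sign_off, boxes_of, trace gives the robot as it stands.
- The arm moves only by the tool servo_tool, never from a script. Its argument "rows" is a list of rows, each a list of 3 entries, a list of its own where there are three numbers: the finger opening in mm, from 0 to 85.4, then the shift along the tool's x, y, z in mm, then the turn, a rotation vector about the tool's x, y, z in degrees. A call has 1 to 8 rows; each row shifts and turns the commanded pose from where the row before left it, along the tool's axes as they then stand; what a row does not reach is not made up. A row lasts 1/8 s, in which the tool goes at most 62.5 mm and 10.7 degrees, less where a joint would pass 70% of its speed; a pose out of reach is approached as far as the arm can. A call is refused whole if a number of a shift passes 62.5 or a number of a turn 10.7, either way. A call with a gripper value outside its range is refused whole. The fingers move at their own pace and stop on an object; "force" is the grip in N (left out, the last holds). Time passes only in rows, so rows that do not move let the fingers close. It gives the time, the measured TCP pose, the force and the opening at its end, in the units of the state.
- sense(): the state, without advancing time (a new reading comes with each control period).
- grab_frame(name): name is "scene" or "side" or "wrist"; returns the picture (420x560x3 uint8, blue, green, red); there is no depth.
- get_calibration(name): a dict with "intrinsics" (3x3 intrinsics, pixels), "k1" (the pictures are not rectified: a ray, as slopes to the right and down, at radius r is drawn at 1 + k1 r^2 times it, then the intrinsics apply), "world_to_cam" (4x4, takes a point from world to camera coordinates). Camera axes: x right, y down, z forward; pixel columns grow to the right and rows downward; lengths in mm; the calibration is good to about 2 mm. A picture is of the moment at which its call begins: read the wrist's pose just before it. get_calibration takes no time and is no camera call; for the wrist camera it gives the pose at the moment of the call.
- sign_off(): hands the job in, once; it reports no verdict.
Trained networks look in the newest picture that a camera, given by its name, has taken for a name from the list of things; names that differ only in an ending like _2 or _b are one class to them, and where a whole thing is asked for, a point or a joint stands for the part that bears it (a point fixed in the world has none). Each returns a list of dicts, best first, with "conf" (0 to 1); they miss things now and then, are a little off and sometimes report something else, mostly with a low value. They report only what shows in the picture. A call takes as long as a camera call. They do not tell look-alikes from the thing itself.
- boxes_of(camera, thing): "centre" ([x, y, z] in mm, in the coordinates of the camera as it stood for that picture, good to about 4 mm: the middle of the surface that is visible of it).
- trace(camera, thing): "mask" (420x560 bool, what is visible of it).
The state is a dict: "clock": time; "qpos": joint angles; "qvel": joint speeds; "joint_efforts": joint torques, N m; "eef_pos": TCP position; "tcp_rot": TCP orientation; "contact_force": force on the tool from outside, world axes, zero at the start; "wrist_torque": the same for the moment, N m; "opening": opening from 0.0 (shut) to 1.0 (fully open).
Only numpy, scipy, OpenCV 4.12 (cv2) and the standard library are available. Lean on these libraries where they do the work, as an engineer would, in place of code of your own. Each camera call takes 0.05 s, during which the arm holds its last target. There are 200 camera calls.

## Task

One of the two plywood crates has a round white stamp on its underside. Without lifting or carrying anything, use the fingertips to tip up first the crate on the robot's left, let it back down flat, and then the one on its right, each steeply to about 55 or 60 degrees and held there for a moment so that the underside can be seen, but never right over. Once both are flat again, push the stamped crate sideways over the bench until its whole base stands inside the dispatch lane between the two white tape strips, leaving the other crate about where it was and everything else untouched.

Things in the scene. Friction and masses are not known exactly. Their poses are not given: they have to be found in the camera images.
- crate_stamped: The stamped crate: open empty plywood crate, 120 deep (x) x 140 wide (y), walls 45 mm high, with an upright carrying a press ledge on the near wall; 0.28 to 0.52 kg. Origin: centre of underside; z up, x away from the robot (yaw within 20 degrees). Underneath: white paint round stamp, 104 mm across, with a thin bare ring in it. From above both crates look alike; either may be on the left.
- crate_plain: The crate with a bare underside: open empty plywood crate, 120 deep (x) x 140 wide (y), walls 45 mm high, with an upright carrying a press ledge on the near wall; 0.28 to 0.52 kg. Origin: centre of underside; z up, x away from the robot (yaw within 20 degrees). 
- ledge_stamped (a point): the stamped crate's press ledge: board 60 mm wide (y), top 105 mm high, from x = -60 to -110 mm in the crate's frame; the last 6 mm carry a lip 8 mm higher that stops a finger slipping off. This point: on its top at x = -90 mm, y = 0. Pressing down here (up to 15 N) tips the crate about its near lower edge (x = -60, z = 0) until the ledge meets the bench at 65 degrees.
- ledge_plain (a point): the plain crate's press ledge: board 60 mm wide (y), top 105 mm high, from x = -60 to -110 mm in the crate's frame; the last 6 mm carry a lip 8 mm higher that stops a finger slipping off. This point: on its top at x = -90 mm, y = 0. Let go, a crate tipped less than 62 degrees falls back flat by itself.
- stamp (a point): centre of the stamp, at the centre of the stamped crate's underside (the same point as that crate's origin). When the crate is tipped by its ledge, the underside turns up towards the far side of the bench
- corner0 (a point): corner of the stamped crate's base, at x = -60, y = -70 mm in its frame, z = 0
- corner1 (a point): corner of the stamped crate's base, at x = -60, y = 70 mm in its frame, z = 0
- corner2 (a point): corner of the stamped crate's base, at x = 60, y = -70 mm in its frame, z = 0
- corner3 (a point): corner of the stamped crate's base, at x = 60, y = 70 mm in its frame, z = 0
- lane: dispatch lane between the two crates: two flat strips of white tape stuck on the bench, each 360 mm long and 18 mm wide, running away from the robot (lane x), 200 mm apart between their inner edges. Too thin to feel. Origin on the bench at the centre of the lane; the inner edges lie at lane y = +-100 mm, the ends at lane x = +-180 mm
- driver: bystander, to be left alone: cordless driver standing on its battery, 190 mm tall, 140 mm long; origin at the centre of its foot
- clamp: bystander, to be left alone: bar clamp lying flat, 300 mm long, 26 mm high; origin under the middle of its bar, x along the bar
- finial: bystander, to be left alone: small turned wooden finial standing upright, 54 mm across, 115 mm tall; origin at the centre of its foot
- glue: bystander, to be left alone: white glue bottle, 56 mm across, 150 mm tall; origin at the centre of its foot
- tin: bystander, to be left alone: plain steel tin, 86 mm across, 100 mm tall; origin at the centre of its foot
- screwdriver: bystander, to be left alone: screwdriver lying flat; origin underneath it, x along it towards the tip
- scraper: bystander, to be left alone: flat steel scraper blade with a wooden back, 140 x 100 mm, 14 mm high at the back; origin under its centre
Things that resemble listed ones, but are neither listed nor needed, are in the scene too. What is shaped like the crate_plain but purple is not meant.

How it is judged:
By the outcome, as a careful person would: the job done as asked, in the order asked, and still so for the second after the job is handed in, with the robot touching nothing.
It also fails if it takes over 72 s, if anything falls off the work surface, if the arm or the gripper's body presses on something with over 40 N, if the wrist force passes 120 N, or if a joint passes its speed limit or range.

## Working session

There is one attempt and no reset: what is moved stays moved. The work goes in short steps, Python scripts to look and compute and a tool call to move; the robot and the scene stay as the last step left them, time stands still between calls to the robot, and variables do not carry over. Pictures are saved under pics/ and viewed, about 8 in all and at most 12, crops included, and the job is handed in when it is done.

Besides the shell and the picture viewer there is one more tool, called after "Emit:" as a command line: name --argument value ..., lists and objects as JSON in quotes. servo_tool: Moves the arm, as the interface text tells. Its arguments: {"type":"object","properties":{"rows":{"type":"array","items":{"type":"array"}},"force":{"type":"number"}},"required":["rows"]}

```bash
ls; mkdir -p pics; cat > h.py <<'E'
import numpy as np, cv2
from rig import *
def px(cam,p):
    c=get_calibration(cam);W=np.array(c["world_to_cam"]);K=np.array(c["intrinsics"])
    q=W[:3,:3]@np.array(p,float)+W[:3,3];s=q[:2]/q[2];s=s*(1+c["k1"]*(s@s));return K[:2,:2]@s+K[:2,2]
def ray(cam,u,v,z=0):
    c=get_calibration(cam);W=np.array(c["world_to_cam"]);K=np.array(c["intrinsics"])
    d=np.array([(u-K[0,2])/K[0,0],(v-K[1,2])/K[1,1]]);s=d.copy()
    for _ in range(20): s=d/(1+c["k1"]*(s@s))
    R=W[:3,:3];o=-R.T@W[:3,3];r=R.T@np.array([s[0],s[1],1]);return o+r*(z-o[2])/r[2]
def cw(cam,p):
    W=np.array(get_calibration(cam)["world_to_cam"]);return W[:3,:3].T@(np.array(p)-W[:3,3])
E
python3 - <<'E'
from h import *
a=grab_frame("scene");
for t in ["crate_stamped","ledge_stamped","lane","driver","clamp","finial","glue","tin","screwdriver","scraper"]:
    for d in boxes_of("scene",t)[:5]: print(t,round(d["conf"],2),cw("scene",d["centre"]).round(0))
b=grab_frame("side")
cv2.imwrite("pics/a.png",a);cv2.imwrite("pics/b.png",b)
print(sense())
E
```

```text
pics
crate_stamped 0.84 [469. 292.  31.]
crate_stamped 0.62 [721. 131.  58.]
ledge_stamped 0.83 [464. 291.  28.]
lane 0.58 [546. 134.   6.]
driver 0.68 [ 572. -514.  139.]
driver 0.61 [ 553. -248.   31.]
driver 0.37 [466. 296.  32.]
clamp 0.91 [772.  28.  21.]
finial 0.78 [724. 132.  58.]
finial 0.64 [ 555. -246.   31.]
glue 0.91 [579. 512.  84.]
tin 0.73 [748. 253.  91.]
screwdriver 0.55 [373.  31.  16.]
scraper 0.74 [ 723. -257.    6.]
scraper 0.28 [ 553. -246.   32.]
{'clock': 0.6, 'qpos': array([-2.38463807e-03,  3.52963419e-01,  1.63344123e+00, -2.91088333e-05,
        1.15515831e+00, -2.40399149e-03]), 'qvel': array([-2.97474661e-04, -1.60339263e-03,  6.35896464e-04,  5.78755621e-04,
        8.52663209e-05, -1.93899178e-03]), 'joint_efforts': array([-1.16356478e-03, -6.04866815e+01, -3.42314959e+01, -1.38330734e-04,
        1.33757669e-03, -1.50048413e-05]), 'eef_pos': array([6.24994295e+02, 4.89958528e-04, 2.31286157e+02]), 'tcp_rot': array([3.14156302e+00, 2.67021283e-05, 1.57082743e+00]), 'contact_force': array([ 0.05227922, -0.04935596, -0.23664054]), 'wrist_torque': array([-0.07828176, -0.00719928,  0.00461619]), 'opening': 0.9982375615276794}
```

View pics/a.png

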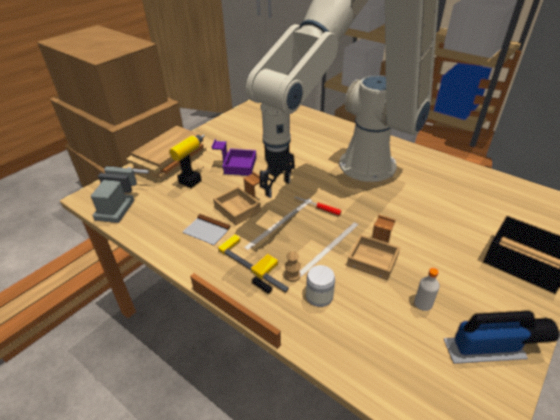

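View pics/b.png

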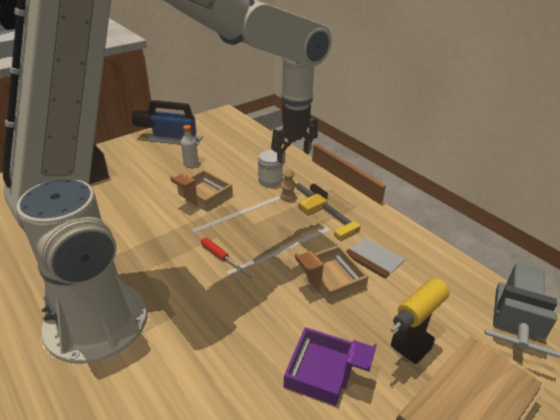

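The scene camera looks from the far side: left crate at (375,255), right crate at (238,205), and the lane strips run between them. The purple crate at (238,160) is the decoy. The screwdriver lies at the lane's near end, and the clamp and finial at its far end. I'll zoom in for corners.

```bash
python3 - <<'E'
from h import *
a=cv2.imread("pics/a.png")[150:310,185:445]
a=cv2.resize(a,None,fx=3,fy=3,interpolation=cv2.INTER_CUBIC)
for u in range(0,260,20): cv2.putText(a,str(185+u),(u*3,8),0,.3,(0,0,0));cv2.line(a,(u*3,10),(u*3,14),(0,0,0))
for v in range(0,160,20): cv2.putText(a,str(150+v),(0,v*3+3),0,.3,(0,0,0))
cv2.imwrite("pics/c.png",a)
b=cv2.imread("pics/b.png")[150:310,160:420]
b=cv2.resize(b,None,fx=3,fy=3,interpolation=cv2.INTER_CUBIC)
for u in range(0,260,20): cv2.putText(b,str(160+u),(u*3,8),0,.3,(0,0,0));cv2.line(b,(u*3,10),(u*3,14),(0,0,0))
for v in range(0,160,20): cv2.putText(b,str(150+v),(0,v*3+3),0,.3,(0,0,0))
cv2.imwrite("pics/d.png",b)
E
```

```text
(no output)
```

View pics/c.png

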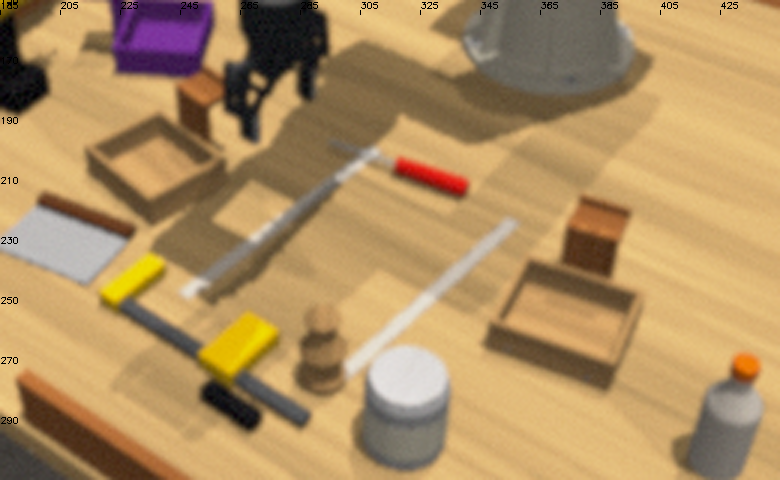

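View pics/d.png

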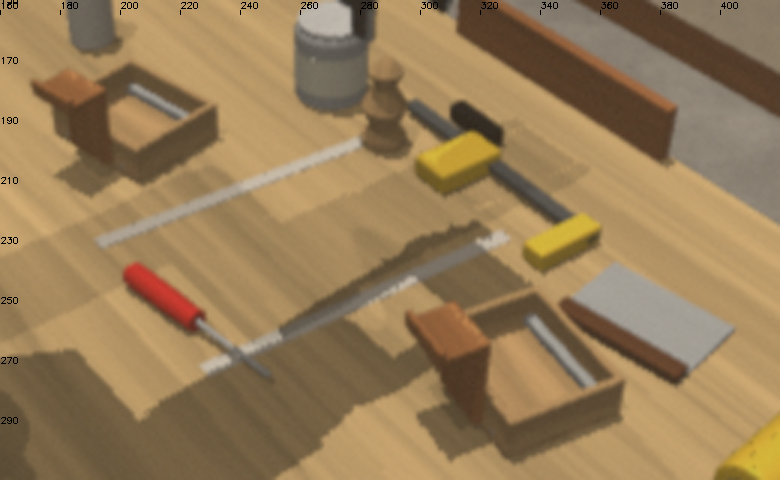

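The crops show all crate corners and strip ends clearly. I'll fit the poses and cross-check them in the side view.

```bash
cat > fit.py <<'E'
from h import *
from scipy.optimize import least_squares
S=lambda p:(185+p[0]/3,150+p[1]/3)
D=lambda p:(160+p[0]/3,150+p[1]/3)
def w(pose,l):
    x,y,t=pose;c,s=np.cos(t),np.sin(t);return [x+c*l[0]-s*l[1],y+s*l[0]+c*l[1],l[2]]
def fit(obs,g):
    f=lambda p:np.concatenate([px(cam,w(p,l))-uv for cam,l,uv in obs])
    r=least_squares(f,g,x_scale=[100,100,.3]);print(r.x.round(3),np.round(r.fun,1));return r.x
E
python3 - <<'E'
from fit import *
C=lambda d,k:[(c,l,(S if c=="scene" else D)(p)) for c,l,p in d]
L=[("scene",(-60,-70,45),(532,260)),("scene",(-60,70,45),(641,293)),("scene",(60,70,45),(612,360)),("scene",(60,-70,45),(490,320)),("scene",(60,70,0),(607,388)),("scene",(60,-70,0),(486,347)),
("side",(-60,-70,0),(140,183)),("side",(60,-70,0),(217,137)),("side",(60,-70,45),(217,105)),("side",(60,70,45),(130,63))]
R=[("scene",(-60,-70,45),(158,117)),("scene",(-60,70,45),(224,155)),("scene",(60,70,45),(152,200)),("scene",(60,-70,45),(88,155)),("scene",(60,70,0),(153,220)),("scene",(60,-70,0),(90,175)),
("side",(-60,-70,0),(515,460)),("side",(60,-70,0),(620,418)),("side",(60,-70,45),(622,382)),("side",(60,70,45),(537,292))]
for n,o,g in(("L",L,(500,290,0)),("R",R,(553,-247,0))):
    p=fit(C(o,0),np.array(g,float));print(n,"ledge",np.round(w(p,(-90,0,105)),0))
N=[("scene",(-180,109,0),(510,224)),("scene",(180,109,0),(352,368)),("scene",(-180,-109,0),(375,152)),("scene",(180,-109,0),(190,292)),
("side",(-180,109,0),(98,243)),("side",(180,109,0),(360,143)),("side",(-180,-109,0),(203,370)),("side",(180,-109,0),(507,237))]
p=fit(C(N,0),np.array((546,30,0.)))
for n,c,q in(("sd tip","side",D((270,378))),("sd butt","side",D((128,270))),("sd butt","scene",S((468,187))),("sd tip","scene",S((330,143))),("finial foot","scene",S((322,390))),("clamp end","scene",S((105,300))),("clamp end2","scene",S((305,422)))):
    print(n,ray(c,*q,5).round(0))
c=get_calibration("wrist");s=sense();W=np.array(c["world_to_cam"]);print("wristcam",(-W[:3,:3].T@W[:3,3]).round(0),W[2,:3].round(2))
E
```

```text
[4.96419e+02 2.99181e+02 1.91000e-01] [-2.6 -2.4  1.1 -0.6  0.6  1.5 -0.8  0.4  0.2  1.6 -0.6  0.7 -1.1  1.1
 -0.2  0.5 -0.8  0.2 -0.2 -1.2]
L ledge [408. 282. 105.]
[ 5.72117e+02 -2.50080e+02 -1.49000e-01] [-1.  -3.   0.2  0.2 -0.7 -0.2 -2.4 -2.4  0.   2.3 -1.6 -0.  -2.4  1.2
 -0.7 -0.9  0.9 -0.7 -1.4 -1.8]
R ledge [ 483. -237.  105.]
[ 5.3004e+02  4.0601e+01 -2.5000e-02] [ 1.5 -3.2 -5.1  6.8 -0.3 -1.9 -0.5  2.  -3.6  3.2  3.2 -2.8 -0.6  2.6
 -3.6 -0.9]
sd tip [ 395. -106.    5.]
sd butt [369. 101.   5.]
sd butt [348.  83.   5.]
sd tip [ 382. -111.    5.]
finial foot [728. 136.   5.]
clamp end [ 771. -144.    5.]
clamp end2 [773. 148.   5.]
wristcam [625.  82. 374.] [ 0.   -0.32 -0.95]
```

```bash
python3 - <<'E'
from fit import *
for nm,c,q in(("L near","scene",S((510,224))),("R near","scene",S((375,152))),("R far","scene",S((190,292))),("L near","side",D((98,243))),("R near","side",D((203,370))),("R far","side",D((507,237))),("L mid","scene",S((400,323))),("L mid","side",D((300,166)))):
    print(nm,c,ray(c,*q,0).round(0))
im={c:cv2.resize(cv2.imread(f),None,fx=4,fy=4,interpolation=cv2.INTER_CUBIC) for c,f in(("scene","pics/a.png"),("side","pics/b.png"))}
out=[]
for pose in((496.4,299.2,.191),(572.1,-250.1,-.149)):
  for c in im:
    m=im[c]
    for loop in([(-60,-70,0),(60,-70,0),(60,70,0),(-60,70,0)],[(-60,-70,45),(60,-70,45),(60,70,45),(-60,70,45)],[(-60,-30,105),(-60,30,105),(-104,30,105),(-104,30,113),(-110,30,113),(-110,-30,113),(-104,-30,113),(-104,-30,105)]):
      P=np.array([px(c,w(pose,l)) for l in loop]);cv2.polylines(m,[(P*4+2).astype(int)],True,(0,255,0),1)
    u,v=(px(c,w(pose,(-25,0,50)))*4).astype(int);out.append(m[v-150:v+150,u-195:u+195])
cv2.imwrite("pics/e.png",np.vstack([np.hstack(out[:2]),np.hstack(out[2:])]))
E
```

```text
L near scene [372. 159.   0.]
R near scene [356. -56.   0.]
R far scene [699. -78.   0.]
L near side [369. 161.   0.]
R near side [354. -57.   0.]
R far side [713. -83.   0.]
L mid scene [592. 145.   0.]
L mid side [614. 144.  -0.]
```

View pics/e.png

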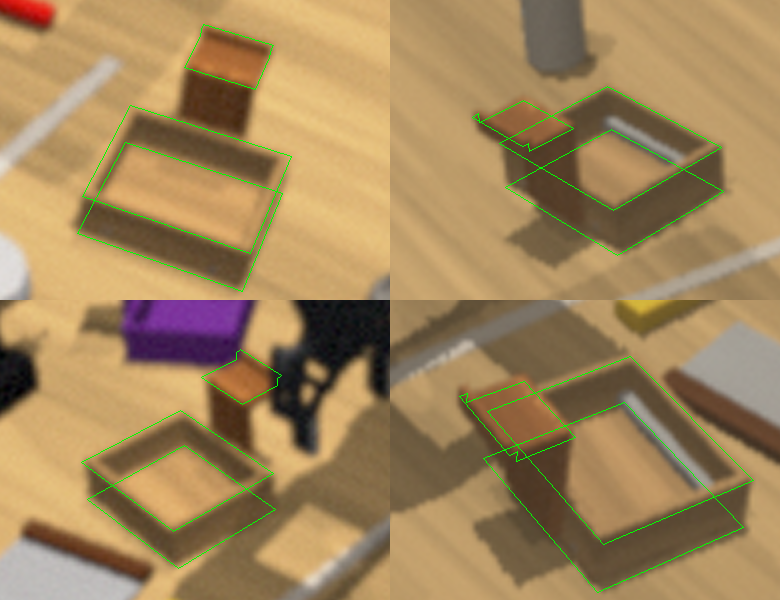

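Poses fit within about 3 mm in both views. The lane works out at centre (542, 40), yaw -0.067. Next, a planner that turns target poses into tool-frame rows.

```bash
cat > plan.py <<'E'
from fit import *
from scipy.spatial.transform import Rotation as Ro
def cur():
    s=sense();return np.array(s["eef_pos"]),Ro.from_euler("xyz",s["tcp_rot"])
def ori(head,alpha):  # tool x at world heading `head`(rad), tilt alpha deg about tool y (neg)
    return Ro.from_euler("z",head)*Ro.from_euler("x",np.pi)*Ro.from_euler("y",-alpha,degrees=True)
def rows(start,targets,n,op=0):
    """targets: list of (pos,R); n rows to each"""
    p,R=start;out=[]
    for (tp,tR),k in zip(targets,n):
        p0,R0=p,R;rv=(R0.inv()*tR).as_rotvec()
        for i in range(1,k+1):
            q=p0+(tp-p0)*i/k;Q=R0*Ro.from_rotvec(rv*i/k)
            d=np.round(R.inv().apply(q-p));t=np.round(2*np.degrees((R.inv()*Q).as_rotvec()))/2
            p=p+R.apply(d);R=R*Ro.from_rotvec(np.radians(t));out.append([op,d.astype(int).tolist(),t.tolist()])
    for i in range(0,len(out),8): print(str(out[i:i+8]).replace(" ",""))
    print("end",p.round(1),R.as_euler("xyz").round(3));return p,R
PL=(496.4,299.2,.191);PR=(572.1,-250.1,-.149)
def tip(pose,theta,alpha,lx=-89,pen=0):
    h=105+11*abs(np.sin(np.radians(theta-alpha)))-pen
    a=np.radians(theta);dx=lx+60
    return np.array(w(pose,(-60+dx*np.cos(a)-h*np.sin(a),0,h*np.cos(a)+dx*np.sin(a)))),ori(pose[2]+np.pi,alpha)
E
python3 - <<'E'
from plan import *
T=tip(PL,0,25);hov=(T[0]+[0,0,60],T[1])
rows(cur(),[hov,],[14]);print(hov[0])
E
```

```text
[[0,[20,-15,4],[-1.5,-1.5,-7.0]],[0,[22,-13,4],[-1.5,-1.0,-7.0]],[0,[24,-11,3],[-1.5,-1.5,-7.0]],[0,[24,-7,2],[-2.0,-1.0,-7.5]],[0,[26,-4,1],[-1.5,-1.5,-7.0]],[0,[25,-1,0],[-1.5,-1.5,-7.0]],[0,[26,2,0],[-1.5,-1.0,-7.0]],[0,[25,5,0],[-1.5,-1.5,-7.0]]]
[[0,[25,9,-1],[-1.5,-1.0,-7.0]],[0,[23,11,-1],[-1.5,-1.5,-7.5]],[0,[21,14,-2],[-2.0,-1.5,-7.0]],[0,[20,17,-1],[-1.5,-1.0,-7.0]],[0,[17,19,-1],[-1.5,-1.5,-7.0]],[0,[15,21,-1],[-1.5,-1.0,-7.0]]]
end [409.4 282.6 169.4] [ 3.141  0.434 -2.953]
[409.01847521 282.30416839 169.64880088]
```

Emit:
servo_tool --rows '[[0,[20,-15,4],[-1.5,-1.5,-7.0]],[0,[22,-13,4],[-1.5,-1.0,-7.0]],[0,[24,-11,3],[-1.5,-1.5,-7.0]],[0,[24,-7,2],[-2.0,-1.0,-7.5]],[0,[26,-4,1],[-1.5,-1.5,-7.0]],[0,[25,-1,0],[-1.5,-1.5,-7.0]],[0,[26,2,0],[-1.5,-1.0,-7.0]],[0,[25,5,0],[-1.5,-1.5,-7.0]]]'

```text
clock: 1.6
eef_pos: [501.4, 161.6, 196.0]
tcp_rot: [3.038, 0.256, 2.554]
contact_force: [0.3, -0.8, -0.1]
opening: -0.003
```

Emit:
servo_tool --rows '[[0,[25,9,-1],[-1.5,-1.0,-7.0]],[0,[23,11,-1],[-1.5,-1.5,-7.5]],[0,[21,14,-2],[-2.0,-1.5,-7.0]],[0,[20,17,-1],[-1.5,-1.0,-7.0]],[0,[17,19,-1],[-1.5,-1.5,-7.0]],[0,[15,21,-1],[-1.5,-1.0,-7.0]],[0,[0,0,0],[0,0,0]]]'

```text
clock: 2.48
eef_pos: [408.4, 283.0, 169.2]
tcp_rot: [3.141, 0.433, -2.951]
contact_force: [0.1, 0.5, 0.5]
opening: -0.002
```

```bash
python3 - <<'E'
from plan import *
T=tip(PL,0,25)
seq=[(T[0]+[0,0,4],T[1])]+[tip(PL,t,max(25,min(t,35)),pen=1) for t in (0,6,12,18,24,30,36,42,48,53,57)]
rows(cur(),seq,[4,2]+[1]*2+[2]*8)
E
```

```text
[[0,[6,0,13],[0.0,-0.0,-0.0]],[0,[5,0,12],[0.0,-0.0,-0.0]],[0,[6,-1,13],[0.0,-0.0,-0.0]],[0,[6,0,13],[0.0,-0.0,-0.0]],[0,[1,0,2],[0.0,-0.0,-0.0]],[0,[1,0,2],[0.0,-0.0,-0.0]],[0,[12,0,0],[0.0,-0.0,-0.0]],[0,[12,0,1],[0.0,-0.0,-0.0]]]
[[0,[6,0,1],[0.0,-0.0,-0.0]],[0,[6,0,1],[0.0,-0.0,-0.0]],[0,[5,0,2],[0.0,-0.0,-0.0]],[0,[6,0,1],[0.0,-0.0,-0.0]],[0,[5,0,2],[0.0,-2.5,-0.0]],[0,[6,0,2],[0.0,-2.5,-0.0]],[0,[5,0,2],[0.0,-2.5,-0.0]],[0,[5,0,1],[0.0,-2.5,-0.0]]]
[[0,[6,0,1],[0.0,-0.0,-0.0]],[0,[5,0,2],[0.0,-0.0,-0.0]],[0,[5,0,2],[0.0,-0.0,-0.0]],[0,[6,0,1],[0.0,-0.0,-0.0]],[0,[4,0,2],[0.0,-0.0,-0.0]],[0,[4,0,2],[0.0,-0.0,-0.0]],[0,[3,0,2],[0.0,-0.0,-0.0]],[0,[4,0,2],[0.0,-0.0,-0.0]]]
end [332.7 267.4  34.8] [ 3.141  0.608 -2.951]
```

Emit:
servo_tool --rows '[[0,[6,0,13],[0,0,0]],[0,[5,0,12],[0,0,0]],[0,[6,-1,13],[0,0,0]],[0,[6,0,13],[0,0,0]],[0,[1,0,2],[0,0,0]],[0,[1,0,2],[0,0,0]]]'

```text
clock: 3.22
eef_pos: [410.7, 281.6, 109.4]
tcp_rot: [3.14, 0.434, -2.955]
contact_force: [-0.4, 0.3, -0.2]
opening: 0.001
```

Emit:
servo_tool --rows '[[0,[0,0,0],[0,0,0]],[0,[1,0,2],[0,0,0]],[0,[0,0,0],[0,0,0]]]'

```text
clock: 3.6
eef_pos: [410.6, 282.1, 108.0]
tcp_rot: [3.14, 0.436, -2.954]
contact_force: [-5.4, -2.8, 14.3]
opening: -0.006
```

Emit:
servo_tool --rows '[[0,[6,0,1],[0,0,0]],[0,[6,0,0],[0,0,0]],[0,[6,0,1],[0,0,0]],[0,[6,0,0],[0,0,0]],[0,[6,0,1],[0,0,0]],[0,[6,0,1],[0,0,0]]]'

```text
clock: 4.35
eef_pos: [378.5, 275.8, 89.7]
tcp_rot: [3.139, 0.436, -2.954]
contact_force: [-33.2, -7.3, 49.3]
opening: 0.001
```

```bash
python3 - <<'E'
from plan import *
a=grab_frame("side");m=[a]
for q in (40,):
    pass
s=grab_frame("scene")
x=cv2.resize(a[100:260,130:290],None,fx=2.4,fy=2.4);y=cv2.resize(s[170:330,300:460],None,fx=2.4,fy=2.4)
cv2.imwrite("pics/f.png",np.hstack([x,y]));print(sense()["contact_force"],sense()["eef_pos"])
E
```

```text
[-35.78589857  -6.11755611  50.94394695] [377.69828252 275.59919294  89.06170925]
```

View pics/f.png

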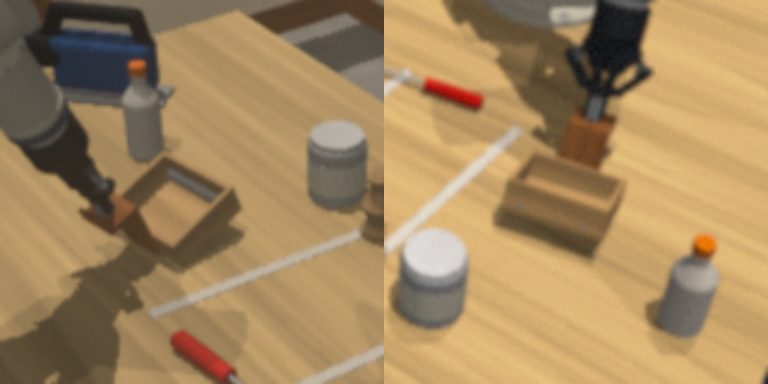

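It's tipping (about 20°), but the press goes mostly through the pivot at 60 N. I'll back the fingers off along the finger axis and replan from the commanded pose.

Emit:
servo_tool --rows '[[0,[0,0,-3],[0,0,0]],[0,[0,0,-3],[0,0,0]],[0,[0,0,0],[0,0,0]]]'

```text
clock: 4.82
eef_pos: [377.5, 275.9, 93.9]
tcp_rot: [3.14, 0.435, -2.954]
contact_force: [0.8, 0.5, 0.4]
opening: 0.0
```

```bash
python3 - <<'E'
from plan import *
a=grab_frame("side");s=grab_frame("scene")
x=cv2.resize(a[140:260,150:270],None,fx=3.2,fy=3.2,interpolation=2);y=cv2.resize(s[180:300,320:440],None,fx=3.2,fy=3.2,interpolation=2)
cv2.imwrite("pics/g.png",np.hstack([x,y]));print(sense()["contact_force"],sense()["eef_pos"])
P=np.array(w(PL,(-60,0,0)));d=np.array([np.cos(.191),np.sin(.191)]);print(P,(sense()["eef_pos"][:2]-P[:2])@d)
E
```

```text
[-0.08823536 -0.08338705  1.89878106] [377.33978138 275.65813853  93.58416878]
[437.49110688 287.80955172   0.        ] -61.36430080268457
```

View pics/g.png

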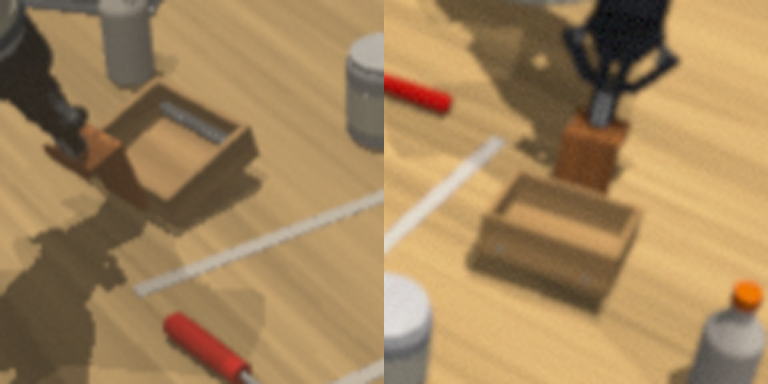

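The crate is still tipped about 16° with the fingertip seated in the lip corner, with nearly no force. Now I'll follow the true arc from here.

```bash
python3 - <<'E'
from plan import *
seq=[tip(PL,t,max(25,min(t,40)),lx=-93,pen=.5) for t in (20,25,30,35,40,45,50,55,58)]
rows(cur(),seq,[1]+[2]*8)
E
```

```text
[[0,[8,0,3],[-0.0,-0.0,-0.0]],[0,[4,0,2],[-0.0,-0.0,-0.0]],[0,[5,0,1],[-0.0,-0.0,-0.0]],[0,[4,0,2],[-0.0,-2.5,-0.0]],[0,[5,0,1],[-0.0,-2.5,-0.0]],[0,[4,0,2],[-0.0,-2.5,-0.0]],[0,[5,0,1],[-0.0,-2.5,-0.0]],[0,[5,0,2],[-0.0,-2.5,-0.0]]]
[[0,[4,0,2],[-0.0,-2.5,-0.0]],[0,[5,0,1],[-0.0,-0.0,-0.0]],[0,[4,0,1],[-0.0,-0.0,-0.0]],[0,[5,0,2],[-0.0,-0.0,-0.0]],[0,[4,0,1],[-0.0,-0.0,-0.0]],[0,[4,0,2],[-0.0,-0.0,-0.0]],[0,[5,0,2],[-0.0,-0.0,-0.0]],[0,[2,0,1],[-0.0,-0.0,-0.0]]]
[[0,[3,0,2],[-0.0,-0.0,-0.0]]]
end [330.6 266.8  28.8] [ 3.14   0.696 -2.954]
```

Emit:
servo_tool --rows '[[0,[8,0,3],[0,0,0]],[0,[4,0,2],[0,0,0]],[0,[5,0,1],[0,0,0]],[0,[4,0,2],[0,-2.5,0]],[0,[5,0,1],[0,-2.5,0]]]'

```text
clock: 5.55
eef_pos: [357.1, 273.3, 82.9]
tcp_rot: [-3.137, 0.505, -2.958]
contact_force: [6.5, 1.3, 1.2]
opening: 0.002
```

```bash
python3 - <<'E'
from plan import *
s=sense();print(s["contact_force"],s["eef_pos"],s["tcp_rot"])
E
```

```text
[6.45754038 1.26214387 1.15197806] [357.10233983 273.30989978  82.93223379] [-3.13682766  0.5053794  -2.95760579]
```

Emit:
servo_tool --rows '[[0,[3,0,4],[0,-2.5,0]],[0,[4,0,3],[0,-2.5,0]],[0,[5,0,2],[0,-2.5,0]],[0,[4,0,2],[0,-2.5,0]]]'

```text
clock: 6.05
eef_pos: [343.2, 289.0, 120.2]
tcp_rot: [-3.099, 0.613, -2.949]
contact_force: [-1.0, -1.0, 0.2]
opening: 0.003
```

Emit:
servo_tool --rows '[[0,[5,0,1],[0,0,0]],[0,[4,0,2],[0,0,0]],[0,[4,0,2],[0,0,0]]]'

```text
clock: 6.42
eef_pos: [334.1, 288.2, 113.1]
tcp_rot: [-3.096, 0.604, -2.951]
contact_force: [-0.6, -0.1, 0.0]
opening: 0.001
```

```bash
python3 - <<'E'
from plan import *
a=grab_frame("side");s=grab_frame("scene")
x=cv2.resize(a[140:260,150:270],None,fx=3.2,fy=3.2,interpolation=2);y=cv2.resize(s[180:300,320:440],None,fx=3.2,fy=3.2,interpolation=2)
cv2.imwrite("pics/i.png",np.hstack([x,y]));s=sense();print(s["contact_force"],s["eef_pos"],s["tcp_rot"])
E
```

```text
[ 0.04595452 -0.36880154  0.42580009] [334.06702403 288.13265733 113.08042146] [-3.09588589  0.60385067 -2.95133527]
```

View pics/i.png

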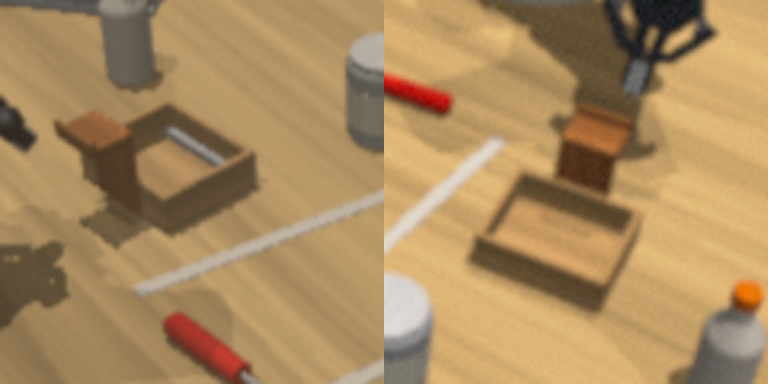

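```bash
python3 - <<'E'
from plan import *
s=sense();print(s["qpos"].round(2),s["eef_pos"],s["clock"])
E
```

```text
[ 1.08  0.19  2.43 -1.3   0.51  0.5 ] [334.06702403 288.13265733 113.08042146] 6.525
```

Joint 4 hit its -1.3 limit because tilting the tool so close in isn't reachable. The fingers slipped off and the crate fell back flat. I'll refit its pose and redo the tip with vertical fingers, which need no joint 4.

```bash
python3 - <<'E'
from plan import *
s=lambda p:(320+(p[0]-384)/3.2,180+p[1]/3.2);d=lambda p:(150+p[0]/3.2,140+p[1]/3.2)
o=[("scene",(-60,-70,45),s((522,173))),("scene",(-60,70,45),s((640,212))),("scene",(60,70,45),s((604,285))),("scene",(60,-70,45),s((474,240))),("scene",(60,70,0),s((600,311))),("scene",(60,-70,0),s((470,265))),
("side",(60,70,45),d((168,105))),("side",(60,-70,45),d((255,152))),("side",(60,-70,0),d((255,185))),("side",(-60,-70,0),d((170,235)))]
p=fit(o,np.array(PL))
T=tip(p,0,0,lx=-88);hov=(T[0]+[0,0,60],T[1])
c=cur();up=(c[0]+[0,0,70],c[1])
rows(c,[up,hov],[3,10])
E
```

```text
[4.86463e+02 2.96094e+02 1.54000e-01] [-1.9 -2.   0.7 -0.5  0.5  0.4 -0.2 -0.9 -0.3  1.7 -0.1  0.7 -0.4 -1.8
 -0.2 -0.3  0.3  0.4 -0.8  0.3]
[[0,[-13,-1,-19],[0.0,0.0,0.0]],[0,[-13,-1,-19],[0.0,0.0,0.0]],[0,[-14,-1,-20],[0.0,0.0,0.0]],[0,[-4,-2,5],[-0.0,3.5,0.0]],[0,[-5,-1,5],[-0.5,3.5,0.0]],[0,[-4,-2,5],[-0.0,3.5,0.5]],[0,[-5,-1,4],[-0.5,3.5,-0.0]],[0,[-6,-2,4],[0.0,3.5,0.0]]]
[[0,[-5,-1,4],[-0.0,3.5,0.0]],[0,[-6,-2,3],[-0.5,3.0,0.5]],[0,[-6,-1,3],[-0.0,3.5,-0.0]],[0,[-6,-2,3],[-0.0,3.5,0.0]],[0,[-6,-1,2],[-0.5,3.5,0.0]]]
end [399.2 282.8 165. ] [ 3.141e+00  2.000e-03 -2.984e+00]
```

Emit:
servo_tool --rows '[[0,[-13,-1,-19],[0,0,0]],[0,[-13,-1,-19],[0,0,0]],[0,[-14,-1,-20],[0,0,0]],[0,[-4,-2,5],[0,3.5,0]],[0,[-5,-1,5],[-0.5,3.5,0]],[0,[-4,-2,5],[0,3.5,0.5]],[0,[-5,-1,4],[-0.5,3.5,0]],[0,[-6,-2,4],[0,3.5,0]]]'

```text
clock: 7.52
eef_pos: [367.4, 284.7, 174.8]
tcp_rot: [-3.124, 0.297, -2.973]
contact_force: [0.7, -0.3, 1.1]
opening: -0.003
```

Emit:
servo_tool --rows '[[0,[-5,-1,4],[0,3.5,0]],[0,[-6,-2,3],[-0.5,3,0.5]],[0,[-6,-1,3],[0,3.5,0]],[0,[-6,-2,3],[0,3.5,0]],[0,[-6,-1,2],[-0.5,3.5,0]],[0,[0,0,0],[0,0,0]],[0,[0,0,0],[0,0,0]]]'

```text
clock: 8.4
eef_pos: [398.8, 282.6, 165.1]
tcp_rot: [3.141, 0.003, -2.984]
contact_force: [0.6, -0.5, -0.7]
opening: 0.0
```

```bash
sed -i 's/^PL=(496.4,299.2,.191)/PL=(486.5,296.1,.154)/' plan.py; cat >> plan.py <<'E'
def edge(pose,theta,e,pen=0):
    "vertical tool, far edge (11 mm beyond centre) on ledge at crate x=e"
    a=np.radians(theta);dx=e+60;h=105-pen
    return np.array(w(pose,(-71+dx*np.cos(a)-h*np.sin(a),0,h*np.cos(a)+dx*np.sin(a)))),ori(pose[2]+np.pi,0)
E
python3 - <<'E'
from plan import *
s=sense();print(s["qpos"].round(2),s["eef_pos"],s["tcp_rot"],s["contact_force"])
T=edge(PL,0,-78)
E=[(0,-78),(5,-79),(10,-80),(15,-81),(20,-82),(25,-84),(30,-87),(35,-91),(40,-94),(45,-96),(50,-97),(55,-98),(58,-98)]
seq=[(T[0]+[0,0,4],T[1])]+[edge(PL,t,e,pen=1.5) for t,e in E]
rows(cur(),seq,[4,2]+[2]*12)
E
```

```text
[ 0.61  0.22  1.99 -0.    0.93 -1.11] [398.81383402 282.55222473 165.09357166] [ 3.14067750e+00  3.09491542e-03 -2.98440325e+00] [ 0.62154511 -0.45980899 -0.65242884]
[[0,[0,0,14],[0.0,0.0,0.0]],[0,[0,0,14],[0.0,0.0,0.0]],[0,[0,0,14],[0.0,0.0,0.0]],[0,[0,0,14],[0.0,0.0,0.0]],[0,[0,0,3],[0.0,0.0,0.0]],[0,[0,0,3],[0.0,0.0,0.0]],[0,[5,0,1],[0.0,0.0,0.0]],[0,[5,0,1],[0.0,0.0,0.0]]]
[[0,[5,0,1],[0.0,0.0,0.0]],[0,[5,0,2],[0.0,0.0,0.0]],[0,[5,0,2],[0.0,0.0,0.0]],[0,[5,0,1],[0.0,0.0,0.0]],[0,[4,0,3],[0.0,0.0,0.0]],[0,[5,0,2],[0.0,0.0,0.0]],[0,[5,0,3],[0.0,0.0,0.0]],[0,[4,0,3],[0.0,0.0,0.0]]]
[[0,[5,0,4],[0.0,0.0,0.0]],[0,[5,0,4],[0.0,0.0,0.0]],[0,[5,0,4],[0.0,0.0,0.0]],[0,[4,0,5],[0.0,0.0,0.0]],[0,[4,0,5],[0.0,0.0,0.0]],[0,[4,0,4],[0.0,0.0,0.0]],[0,[3,0,5],[0.0,0.0,0.0]],[0,[3,0,5],[0.0,0.0,0.0]]]
[[0,[2,0,5],[0.0,0.0,0.0]],[0,[3,0,5],[0.0,0.0,0.0]],[0,[2,0,5],[0.0,0.0,0.0]],[0,[1,0,5],[0.0,0.0,0.0]],[0,[1,0,3],[0.0,0.0,0.0]],[0,[1,0,2],[0.0,0.0,0.0]]]
end [309.3 268.5  22.8] [ 3.141e+00  3.000e-03 -2.984e+00]
```

Emit:
servo_tool --rows '[[0,[0,0,14],[0,0,0]],[0,[0,0,14],[0,0,0]],[0,[0,0,14],[0,0,0]],[0,[0,0,14],[0,0,0]],[0,[0,0,3],[0,0,0]],[0,[0,0,3],[0,0,0]],[0,[5,0,1],[0,0,0]],[0,[5,0,1],[0,0,0]]]'

```text
clock: 9.4
eef_pos: [390.5, 281.9, 102.8]
tcp_rot: [3.14, 0.005, -2.984]
contact_force: [-0.7, -2.7, 11.6]
opening: 0.001
```

Emit:
servo_tool --rows '[[0,[5,0,1],[0,0,0]],[0,[5,0,2],[0,0,0]]]'

```text
clock: 9.65
eef_pos: [380.3, 280.4, 99.4]
tcp_rot: [3.139, 0.005, -2.984]
contact_force: [-2.9, -2.1, 11.5]
opening: 0.001
```

Healthy forces (about 12 N, mostly vertical). Continuing.

Emit:
servo_tool --rows '[[0,[5,0,2],[0,0,0]],[0,[5,0,1],[0,0,0]],[0,[4,0,3],[0,0,0]],[0,[5,0,2],[0,0,0]]]'

```text
clock: 10.15
eef_pos: [361.0, 277.6, 90.8]
tcp_rot: [3.139, 0.004, -2.984]
contact_force: [0.1, 0.6, 2.8]
opening: 0.003
```

Emit:
servo_tool --rows '[[0,[5,0,3],[0,0,0]],[0,[4,0,3],[0,0,0]],[0,[5,0,4],[0,0,0]],[0,[5,0,4],[0,0,0]]]'

```text
clock: 10.65
eef_pos: [341.8, 273.9, 75.9]
tcp_rot: [3.14, 0.003, -2.984]
contact_force: [0.4, 1.0, 1.5]
opening: -0.0
```

```bash
cat >> plan.py <<'E'
def sil(cam,pose,th,shift=0):
    a=np.radians(th);m=np.zeros((420,560),np.uint8)
    B=lambda x,y,z:[(i,j,k) for i in x for j in y for k in z]
    for part in (B((-60,60),(-70,70),(0,45)),B((-68,-60),(-25,25),(0,105)),B((-110,-60),(-30,30),(95,107))):
        P=[]
        for x,y,z in part:
            dx=x+60;P.append(px(cam,w(pose,(-60+shift+dx*np.cos(a)-z*np.sin(a),y,z*np.cos(a)+dx*np.sin(a)))))
        cv2.fillConvexPoly(m,cv2.convexHull(np.float32(P)).astype(np.int32),1)
    return m>0
def tilt(pose,shifts=(-20,-10,0,10)):
    s=sense();print(s["clock"],s["eef_pos"].round(0),s["contact_force"].round(1))
    for cam in("scene","side"):
        im=grab_frame(cam);ms=[d for d in trace(cam,"crate_stamped") if d["conf"]>.1]
        best=[]
        for d in ms:
            M=d["mask"].astype(bool)
            for t in range(0,70,4):
                for sh in shifts:
                    m=sil(cam,pose,t,sh);best.append(((m&M).sum()/(m|M).sum(),t,sh))
        best.sort(reverse=True);print(cam,len(ms),[tuple(np.round(b,2)) for b in best[:4]])
        cv2.imwrite(f"pics/last_{cam}.png",im)
E
python3 -c "
from plan import *
tilt(PL)"
```

```text
10.65 [342. 274.  76.] [0.4 1.  1.5]
scene 1 [(np.float64(0.92), np.float64(36.0), np.float64(0.0)), (np.float64(0.91), np.float64(32.0), np.float64(0.0)), (np.float64(0.89), np.float64(32.0), np.float64(-10.0)), (np.float64(0.85), np.float64(28.0), np.float64(-10.0))]Traceback (most recent call last):
  File "<string>", line 3, in <module>
    tilt(PL)
    ~~~~^^^^
  File "plan.py", line 45, in tilt
    m=sil(cam,pose,t,sh);best.append(((m&M).sum()/(m|M).sum(),t,sh))
  File "plan.py", line 33, in sil
    dx=x+60;P.append(px(cam,w(pose,(-60+shift+dx*np.cos(a)-z*np.sin(a),y,z*np.cos(a)+dx*np.sin(a)))))
                     ~~^^^^^^^^^^^^^^^^^^^^^^^^^^^^^^^^^^^^^^^^^^^^^^^^^^^^^^^^^^^^^^^^^^^^^^^^^^^^^
  File "h.py", line 4, in px
    c=get_calibration(cam);W=np.array(c["world_to_cam"]);K=np.array(c["intrinsics"])
ValueError: time passes only in moves, steps and waits
```

Tilt is about 35°, as planned. Continuing the arc.

```bash
sed -i 's/^from rig import \*/from rig import *\nimport rig, functools\n_gc=functools.lru_cache(rig.get_calibration)\nget_calibration=lambda n: rig.get_calibration(n) if n=="wrist" else _gc(n)/' h.py; python3 -c "
from h import *
print(get_calibration('scene')['k1'])"
```

```text
0.03657540479262164
```

Emit:
servo_tool --rows '[[0,[5,0,4],[0,0,0]],[0,[4,0,5],[0,0,0]],[0,[4,0,5],[0,0,0]],[0,[4,0,4],[0,0,0]],[0,[3,0,5],[0,0,0]],[0,[3,0,5],[0,0,0]]]'

```text
clock: 11.6
eef_pos: [319.4, 270.6, 47.9]
tcp_rot: [3.14, 0.003, -2.984]
contact_force: [0.6, -0.3, 0.7]
opening: 0.0
```

Emit:
servo_tool --rows '[[0,[2,0,5],[0,0,0]],[0,[3,0,5],[0,0,0]],[0,[2,0,5],[0,0,0]],[0,[1,0,5],[0,0,0]]]'

```text
clock: 12.1
eef_pos: [311.0, 269.0, 27.8]
tcp_rot: [3.14, 0.002, -2.984]
contact_force: [-4.7, -0.2, 2.6]
opening: 0.006
```

```bash
python3 -c "
from plan import *
tilt(PL)"
```

```text
12.1 [311. 269.  28.] [-4.7 -0.2  2.6]
scene 1 [(np.float64(0.9), np.float64(60.0), np.float64(-10.0)), (np.float64(0.88), np.float64(56.0), np.float64(-10.0)), (np.float64(0.88), np.float64(64.0), np.float64(-10.0)), (np.float64(0.85), np.float64(68.0), np.float64(-10.0))]
side 2 [(np.float64(0.86), np.float64(64.0), np.float64(10.0)), (np.float64(0.85), np.float64(68.0), np.float64(10.0)), (np.float64(0.84), np.float64(56.0), np.float64(0.0)), (np.float64(0.84), np.float64(60.0), np.float64(0.0))]
```

Emit:
servo_tool --rows '[[0,[0,0,0],[0,0,0]],[0,[0,0,0],[0,0,0]],[0,[0,0,0],[0,0,0]],[0,[0,0,0],[0,0,0]],[0,[0,0,0],[0,0,0]],[0,[0,0,0],[0,0,0]],[0,[0,0,0],[0,0,0]],[0,[0,0,0],[0,0,0]]]'

```text
clock: 13.3
eef_pos: [311.7, 269.4, 28.2]
tcp_rot: [3.14, 0.003, -2.984]
contact_force: [-3.7, -0.3, 2.2]
opening: 0.001
```

```bash
python3 - <<'E'
from plan import *
tilt(PL,(-15,-10,-5,0,5))
a=cv2.imread("pics/last_side.png");s=cv2.imread("pics/last_scene.png")
x=cv2.resize(a[140:260,150:270],None,fx=3.2,fy=3.2,interpolation=2);y=cv2.resize(s[180:300,320:440],None,fx=3.2,fy=3.2,interpolation=2)
cv2.imwrite("pics/j.png",np.hstack([x,y]))
E
```

```text
13.3 [312. 269.  28.] [-3.7 -0.3  2.2]
scene 1 [(np.float64(0.91), np.float64(60.0), np.float64(-10.0)), (np.float64(0.9), np.float64(60.0), np.float64(-5.0)), (np.float64(0.9), np.float64(56.0), np.float64(-10.0)), (np.float64(0.87), np.float64(64.0), np.float64(-10.0))]
side 1 [(np.float64(0.9), np.float64(60.0), np.float64(5.0)), (np.float64(0.88), np.float64(60.0), np.float64(0.0)), (np.float64(0.88), np.float64(56.0), np.float64(0.0)), (np.float64(0.87), np.float64(64.0), np.float64(5.0))]
```

View pics/j.png

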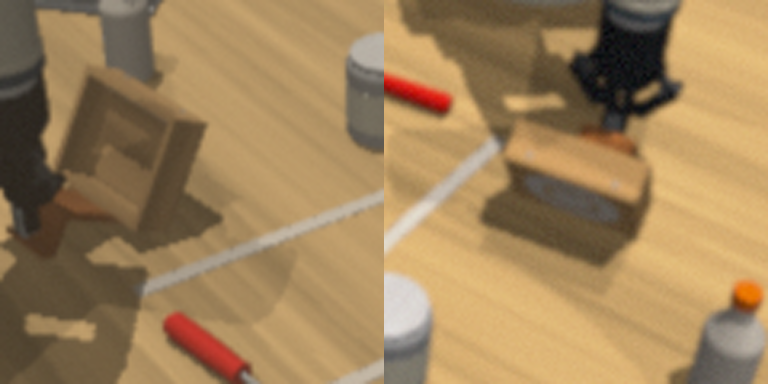

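A round whitish disc with a ring shows on the left crate's underside at (570,195) of the right panel, in shadow. Tilt is about 58-60° and was held for over 1 s. Now lowering it along the reverse arc.

Emit:
servo_tool --rows '[[0,[-1,0,-5],[0,0,0]],[0,[-2,0,-5],[0,0,0]],[0,[-3,0,-5],[0,0,0]],[0,[-2,0,-5],[0,0,0]],[0,[-3,0,-5],[0,0,0]],[0,[-3,0,-5],[0,0,0]],[0,[-4,0,-4],[0,0,0]],[0,[-4,0,-5],[0,0,0]]]'

```text
clock: 14.5
eef_pos: [332.7, 272.3, 67.4]
tcp_rot: [3.141, 0.001, -2.984]
contact_force: [-4.5, -0.5, 4.8]
opening: 0.002
```

Emit:
servo_tool --rows '[[0,[-4,0,-5],[0,0,0]],[0,[-5,0,-4],[0,0,0]],[0,[-5,0,-4],[0,0,0]],[0,[-5,0,-4],[0,0,0]],[0,[-4,0,-3],[0,0,0]],[0,[-5,0,-3],[0,0,0]],[0,[-5,0,-2],[0,0,0]],[0,[-4,0,-3],[0,0,0]]]'

```text
clock: 15.5
eef_pos: [370.0, 278.5, 96.1]
tcp_rot: [3.14, 0.003, -2.984]
contact_force: [-2.5, -1.6, 8.7]
opening: -0.002
```

Emit:
servo_tool --rows '[[0,[-5,0,-1],[0,0,0]],[0,[-5,0,-2],[0,0,0]],[0,[-5,0,-2],[0,0,0]],[0,[-5,0,-1],[0,0,0]],[0,[-5,0,-2],[0,0,0]],[0,[-5,0,-2],[0,0,0]],[0,[0,0,-6],[0,0,0]],[0,[0,0,-40],[0,0,0]]]'

```text
clock: 16.5
eef_pos: [398.0, 282.1, 150.1]
tcp_rot: [-3.141, -0.001, -2.984]
contact_force: [0.5, -0.1, 0.4]
opening: -0.003
```

```bash
python3 - <<'E'
from plan import *
tilt(PL,(-15,-10,-5,0,5,10))
print(sense()["qpos"].round(2))
T=edge(PR,0,-78);hov=(T[0]+[0,0,65],T[1])
c=cur();up=(c[0]+[0,0,60],c[1])
# swing through front with clear height
mid=(np.array([480,30,230.]),ori(np.pi,0))
rows(c,[up,mid,hov],[2,7,7])
E
```

```text
16.5 [398. 282. 150.] [ 0.5 -0.1  0.4]
scene 1 [(np.float64(0.95), np.float64(0.0), np.float64(0.0)), (np.float64(0.94), np.float64(0.0), np.float64(-5.0)), (np.float64(0.93), np.float64(4.0), np.float64(5.0)), (np.float64(0.93), np.float64(4.0), np.float64(0.0))]
side 1 [(np.float64(0.94), np.float64(0.0), np.float64(5.0)), (np.float64(0.91), np.float64(0.0), np.float64(0.0)), (np.float64(0.9), np.float64(4.0), np.float64(10.0)), (np.float64(0.89), np.float64(0.0), np.float64(10.0))]
[ 0.61  0.24  2.    0.    0.9  -1.12]
[[0,[0,0,-30],[0.0,0.0,0.0]],[0,[0,0,-30],[0.0,0.0,0.0]],[0,[-6,-38,-3],[0.0,0.0,1.5]],[0,[-6,-37,-2],[0.0,0.0,1.0]],[0,[-8,-37,-3],[0.0,0.0,1.5]],[0,[-8,-37,-3],[0.0,0.0,1.0]],[0,[-9,-37,-2],[0.0,0.0,1.5]],[0,[-10,-37,-3],[0.0,0.0,1.0]]]
[[0,[-10,-36,-2],[0.0,0.0,1.5]],[0,[-1,-38,8],[0.0,0.0,1.0]],[0,[-1,-38,9],[0.0,0.0,1.5]],[0,[-2,-38,8],[0.0,0.0,1.0]],[0,[-3,-39,9],[0.0,0.0,1.5]],[0,[-4,-37,8],[0.0,0.0,1.0]],[0,[-4,-38,8],[0.0,0.0,1.5]],[0,[-6,-38,9],[0.0,0.0,1.0]]]
end [ 484.1 -236.7  169.7] [3.138 0.004 2.994]
```

Emit:
servo_tool --rows '[[0,[0,0,-30],[0,0,0]],[0,[0,0,-30],[0,0,0]],[0,[-6,-38,-3],[0,0,1.5]],[0,[-6,-37,-2],[0,0,1]],[0,[-8,-37,-3],[0,0,1.5]],[0,[-8,-37,-3],[0,0,1]],[0,[-9,-37,-2],[0,0,1.5]],[0,[-10,-37,-3],[0,0,1]]]'

```text
clock: 17.7
eef_pos: [468.0, 64.4, 226.1]
tcp_rot: [3.14, 0.001, -3.115]
contact_force: [-0.3, 0.0, 0.3]
opening: -0.006
```

Emit:
servo_tool --rows '[[0,[-10,-36,-2],[0,0,1.5]],[0,[-1,-38,8],[0,0,1]],[0,[-1,-38,9],[0,0,1.5]],[0,[-2,-38,8],[0,0,1]],[0,[-3,-39,9],[0,0,1.5]],[0,[-4,-37,8],[0,0,1]],[0,[-4,-38,8],[0,0,1.5]],[0,[-6,-38,9],[0,0,1]]]'

```text
clock: 18.7
eef_pos: [483.0, -237.9, 168.1]
tcp_rot: [3.139, 0.001, 2.993]
contact_force: [0.8, 0.6, 0.2]
opening: -0.001
```

Emit:
servo_tool --rows '[[0,[0,0,0],[0,0,0]],[0,[0,0,0],[0,0,0]]]'

```text
clock: 18.95
eef_pos: [483.0, -236.3, 168.7]
tcp_rot: [3.138, 0.001, 2.993]
contact_force: [0.9, 0.2, 0.0]
opening: -0.002
```

```bash
python3 - <<'E'
from plan import *
s=sense();print(s["qpos"].round(2),s["eef_pos"],s["tcp_rot"],s["contact_force"])
print("purple",[ray("side",*q,45).round(0) for q in((312,331),(287,380),(373,352))])
T=edge(PR,0,-78)
E=[(0,-78),(5,-79),(10,-80),(15,-81),(20,-82),(25,-84),(30,-87),(35,-91),(40,-94),(45,-96),(50,-97),(55,-98),(58,-98)]
seq=[(T[0]+[0,0,4],T[1])]+[edge(PR,t,e,pen=1.5) for t,e in E]
rows(cur(),seq,[4,2]+[2]*12)
E
```

```text
[-0.46  0.29  1.88  0.    0.97 -1.88] [ 483.01576623 -236.32935289  168.70834813] [3.13820188e+00 5.61041890e-04 2.99344253e+00] [0.85204505 0.15252931 0.01130787]
purple [array([ 384., -372.,   45.]), array([ 256., -437.,   45.]), array([ 455., -499.,   45.])]
[[0,[0,0,15],[0.0,0.0,0.0]],[0,[-1,0,15],[0.0,0.0,0.0]],[0,[0,0,15],[0.0,0.0,0.0]],[0,[0,-1,15],[0.0,0.0,0.0]],[0,[0,0,3],[0.0,0.0,0.0]],[0,[0,0,2],[0.0,0.0,0.0]],[0,[5,0,1],[0.0,0.0,0.0]],[0,[5,0,1],[0.0,0.0,0.0]]]
[[0,[5,0,2],[0.0,0.0,0.0]],[0,[5,0,1],[0.0,0.0,0.0]],[0,[4,0,2],[0.0,0.0,0.0]],[0,[5,0,2],[0.0,0.0,0.0]],[0,[4,0,2],[0.0,0.0,0.0]],[0,[5,0,3],[0.0,0.0,0.0]],[0,[5,0,3],[0.0,0.0,0.0]],[0,[4,0,3],[0.0,0.0,0.0]]]
[[0,[5,0,4],[0.0,0.0,0.0]],[0,[5,0,4],[0.0,0.0,0.0]],[0,[5,0,4],[0.0,0.0,0.0]],[0,[5,0,5],[0.0,0.0,0.0]],[0,[4,0,5],[0.0,0.0,0.0]],[0,[3,0,4],[0.0,0.0,0.0]],[0,[3,0,5],[0.0,0.0,0.0]],[0,[4,0,5],[0.0,0.0,0.0]]]
[[0,[2,0,5],[0.0,0.0,0.0]],[0,[2,0,4],[0.0,0.0,0.0]],[0,[2,0,5],[0.0,0.0,0.0]],[0,[2,0,5],[0.0,0.0,0.0]],[0,[0,0,3],[0.0,0.0,0.0]],[0,[1,0,3],[0.0,0.0,0.0]]]
end [ 395.  -223.7   22.7] [3.138e+00 1.000e-03 2.993e+00]
```

Purple crate is clear (y ≤ -372). Pressing the right crate.

Emit:
servo_tool --rows '[[0,[0,0,15],[0,0,0]],[0,[-1,0,15],[0,0,0]],[0,[0,0,15],[0,0,0]],[0,[0,-1,15],[0,0,0]],[0,[0,0,3],[0,0,0]],[0,[0,0,2],[0,0,0]],[0,[0,0,0],[0,0,0]]]'

```text
clock: 19.82
eef_pos: [484.3, -237.8, 105.1]
tcp_rot: [3.139, 0.001, 2.994]
contact_force: [-3.3, 1.8, 4.7]
opening: -0.002
```

Emit:
servo_tool --rows '[[0,[5,0,1],[0,0,0]],[0,[5,0,1],[0,0,0]]]'

```text
clock: 20.08
eef_pos: [475.1, -236.7, 102.9]
tcp_rot: [3.139, 0.004, 2.994]
contact_force: [1.3, -0.1, 1.6]
opening: -0.001
```

Emit:
servo_tool --rows '[[0,[0,0,2],[0,0,0]],[0,[5,0,2],[0,0,0]]]'

```text
clock: 20.32
eef_pos: [470.1, -235.9, 100.6]
tcp_rot: [3.139, 0.003, 2.994]
contact_force: [-8.3, 5.4, 28.7]
opening: -0.002
```

```bash
python3 - <<'E'
from plan import *
s=sense();print(s["contact_force"],s["eef_pos"])
im=grab_frame("scene")
for d in trace("scene","crate_stamped"):
    M=d["mask"].astype(bool);r=[]
    for t in range(0,30,3):
        for sh in(-10,-5,0,5):
            m=sil("scene",PR,t,sh);r.append((round((m&M).sum()/(m|M).sum(),3),t,sh))
    print(d["conf"],sorted(r)[-3:])
E
```

```text
[-8.325558    5.37983181 28.73778305] [ 470.14434207 -235.94488924  100.58278599]
0.72 [(np.float64(0.0), 27, -5), (np.float64(0.0), 27, 0), (np.float64(0.0), 27, 5)]
```

Emit:
servo_tool --rows '[[0,[5,0,0],[0,0,0]],[0,[5,0,1],[0,0,0]]]'

```text
clock: 20.68
eef_pos: [459.9, -234.4, 97.8]
tcp_rot: [3.139, 0.003, 2.994]
contact_force: [0.1, -1.1, 2.0]
opening: 0.002
```

Emit:
servo_tool --rows '[[0,[4,0,2],[0,0,0]],[0,[5,0,2],[0,0,0]]]'

```text
clock: 20.92
eef_pos: [450.7, -232.9, 93.2]
tcp_rot: [3.139, 0.002, 2.994]
contact_force: [0.2, -0.2, 1.4]
opening: 0.004
```

```bash
python3 -c "
from plan import *
tilt(PR,(-10,-5,0,5,10))"
```

```text
20.925 [ 451. -233.   93.] [ 0.2 -0.2  1.4]
scene 3 [(np.float64(0.0), np.float64(68.0), np.float64(10.0)), (np.float64(0.0), np.float64(68.0), np.float64(10.0)), (np.float64(0.0), np.float64(68.0), np.float64(10.0)), (np.float64(0.0), np.float64(68.0), np.float64(5.0))]
side 1 [(np.float64(0.0), np.float64(68.0), np.float64(10.0)), (np.float64(0.0), np.float64(68.0), np.float64(5.0)), (np.float64(0.0), np.float64(68.0), np.float64(0.0)), (np.float64(0.0), np.float64(68.0), np.float64(-5.0))]
```

```bash
sed -i 's/for d in trace(cam,"crate_stamped") if/for n in ("crate_stamped","crate_plain","ledge_plain") for d in trace(cam,n) if/' plan.py; python3 -c "
from plan import *
tilt(PR,(-10,-5,0,5,10))"
```

```text
21.125 [ 451. -233.   93.] [0.6 0.4 2.2]
scene 7 [(np.float64(0.91), np.float64(16.0), np.float64(-5.0)), (np.float64(0.9), np.float64(20.0), np.float64(0.0)), (np.float64(0.89), np.float64(12.0), np.float64(-10.0)), (np.float64(0.89), np.float64(20.0), np.float64(5.0))]
side 9 [(np.float64(0.88), np.float64(16.0), np.float64(5.0)), (np.float64(0.85), np.float64(20.0), np.float64(5.0)), (np.float64(0.85), np.float64(16.0), np.float64(5.0)), (np.float64(0.84), np.float64(20.0), np.float64(10.0))]
```

```bash
python3 - <<'E'
from plan import *
E=[(25,-83),(30,-86),(35,-90),(40,-93),(45,-96),(50,-97),(55,-98),(58,-98)]
rows(cur(),[edge(PR,t,e,pen=1.5) for t,e in E],[2]*8)
E
```

```text
[[0,[7,0,5],[0.0,0.0,0.0]],[0,[7,1,4],[0.0,0.0,0.0]],[0,[5,0,4],[0.0,0.0,0.0]],[0,[4,0,4],[0.0,0.0,0.0]],[0,[5,0,4],[0.0,0.0,0.0]],[0,[5,0,5],[0.0,0.0,0.0]],[0,[4,0,5],[0.0,0.0,0.0]],[0,[4,0,4],[0.0,0.0,0.0]]]
[[0,[3,0,5],[0.0,0.0,0.0]],[0,[4,0,6],[0.0,0.0,0.0]],[0,[2,0,5],[0.0,0.0,0.0]],[0,[2,0,4],[0.0,0.0,0.0]],[0,[2,0,5],[0.0,0.0,0.0]],[0,[2,0,5],[0.0,0.0,0.0]],[0,[1,0,3],[0.0,0.0,0.0]],[0,[0,0,3],[0.0,0.0,0.0]]]
end [ 395.2 -223.4   22.4] [3.139e+00 3.000e-03 2.994e+00]
```

Emit:
servo_tool --rows '[[0,[6,0,4],[0,0,0]],[0,[6,1,4],[0,0,0]],[0,[5,0,4],[0,0,0]],[0,[4,0,4],[0,0,0]]]'

```text
clock: 22.02
eef_pos: [429.9, -228.6, 77.1]
tcp_rot: [3.139, 0.002, 2.994]
contact_force: [-1.2, 0.9, 3.4]
opening: 0.002
```

Emit:
servo_tool --rows '[[0,[5,0,4],[0,0,0]],[0,[6,0,5],[0,0,0]],[0,[5,0,5],[0,0,0]],[0,[4,0,5],[0,0,0]]]'

```text
clock: 22.52
eef_pos: [410.5, -225.8, 58.1]
tcp_rot: [3.139, 0.002, 2.994]
contact_force: [-0.2, 0.6, 1.2]
opening: 0.002
```

Emit:
servo_tool --rows '[[0,[3,0,5],[0,0,0]],[0,[4,0,6],[0,0,0]],[0,[2,0,5],[0,0,0]],[0,[2,0,4],[0,0,0]]]'

```text
clock: 23.02
eef_pos: [399.9, -224.2, 38.1]
tcp_rot: [3.139, 0.002, 2.994]
contact_force: [1.9, 0.4, 1.0]
opening: -0.0
```

```bash
python3 -c "
from plan import *
tilt(PR,(-10,-5,0,5,10))"
```

```text
23.025 [ 400. -224.   38.] [1.9 0.4 1. ]
scene 6 [(np.float64(0.88), np.float64(52.0), np.float64(0.0)), (np.float64(0.88), np.float64(52.0), np.float64(0.0)), (np.float64(0.86), np.float64(56.0), np.float64(5.0)), (np.float64(0.86), np.float64(52.0), np.float64(-5.0))]
side 6 [(np.float64(0.86), np.float64(52.0), np.float64(5.0)), (np.float64(0.85), np.float64(52.0), np.float64(5.0)), (np.float64(0.85), np.float64(56.0), np.float64(10.0)), (np.float64(0.84), np.float64(48.0), np.float64(5.0))]
```

Emit:
servo_tool --rows '[[0,[2,0,5],[0,0,0]],[0,[1,0,4],[0,0,0]],[0,[0,0,0],[0,0,0]]]'

```text
clock: 23.8
eef_pos: [396.5, -223.5, 28.9]
tcp_rot: [3.139, 0.001, 2.994]
contact_force: [-2.0, -0.2, 2.2]
opening: -0.003
```

```bash
python3 - <<'E'
from plan import *
tilt(PR,(-5,0,5,10))
a=cv2.imread("pics/last_side.png");s=cv2.imread("pics/last_scene.png")
x=cv2.resize(a[200:330,240:370],None,fx=3,fy=3,interpolation=2);y=cv2.resize(s[130:260,180:310],None,fx=3,fy=3,interpolation=2)
cv2.imwrite("pics/k.png",np.hstack([x,y]))
E
```

```text
23.8 [ 397. -223.   29.] [-2.  -0.2  2.2]
scene 5 [(np.float64(0.88), np.float64(56.0), np.float64(-5.0)), (np.float64(0.85), np.float64(60.0), np.float64(0.0)), (np.float64(0.84), np.float64(56.0), np.float64(0.0)), (np.float64(0.83), np.float64(60.0), np.float64(-5.0))]
side 6 [(np.float64(0.84), np.float64(56.0), np.float64(5.0)), (np.float64(0.84), np.float64(56.0), np.float64(5.0)), (np.float64(0.84), np.float64(60.0), np.float64(5.0)), (np.float64(0.84), np.float64(60.0), np.float64(10.0))]
```

Emit:
servo_tool --rows '[[0,[0,0,0],[0,0,0]],[0,[0,0,0],[0,0,0]],[0,[0,0,0],[0,0,0]],[0,[0,0,0],[0,0,0]],[0,[0,0,0],[0,0,0]],[0,[0,0,0],[0,0,0]],[0,[0,0,0],[0,0,0]],[0,[0,0,0],[0,0,0]]]'

```text
clock: 25.2
eef_pos: [397.0, -223.7, 29.4]
tcp_rot: [3.139, 0.002, 2.994]
contact_force: [-3.7, 0.9, 2.2]
opening: -0.0
```

View pics/k.png

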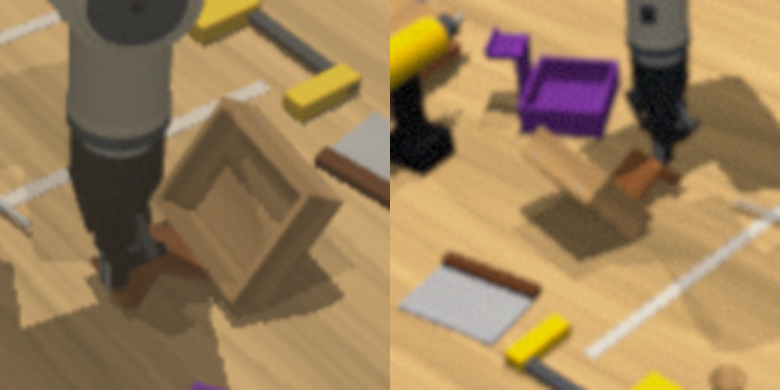

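The right crate's underside (right panel, around (620,210)) is bare wood, at about 57°, so the left crate is the stamped one. Lowering it now.

Emit:
servo_tool --rows '[[0,[-1,0,-4],[0,0,0]],[0,[-2,0,-5],[0,0,0]],[0,[-2,0,-4],[0,0,0]],[0,[-2,0,-5],[0,0,0]],[0,[-4,0,-6],[0,0,0]],[0,[-3,0,-5],[0,0,0]],[0,[-4,0,-5],[0,0,0]],[0,[-5,0,-5],[0,0,0]]]'

```text
clock: 26.2
eef_pos: [419.7, -227.2, 68.7]
tcp_rot: [3.139, 0.002, 2.994]
contact_force: [-2.9, -0.4, 2.5]
opening: 0.001
```

Emit:
servo_tool --rows '[[0,[-6,0,-5],[0,0,0]],[0,[-5,0,-4],[0,0,0]],[0,[-4,0,-4],[0,0,0]],[0,[-5,0,-4],[0,0,0]],[0,[-6,0,-4],[0,0,0]],[0,[-6,0,-4],[0,0,0]],[0,[-5,0,-2],[0,0,0]],[0,[-4,0,-2],[0,0,0]]]'

```text
clock: 27.2
eef_pos: [460.8, -233.6, 98.1]
tcp_rot: [3.14, 0.003, 2.994]
contact_force: [-1.8, -1.0, 6.2]
opening: 0.001
```

Emit:
servo_tool --rows '[[0,[-5,0,-1],[0,0,0]],[0,[-5,0,-1],[0,0,0]],[0,[-5,0,-2],[0,0,0]],[0,[-5,0,-2],[0,0,0]],[0,[-4,0,-1],[0,0,0]],[0,[0,0,-6],[0,0,0]],[0,[0,0,-40],[0,0,0]],[0,[0,0,-50],[0,0,0]]]'

```text
clock: 28.2
eef_pos: [483.0, -236.6, 200.7]
tcp_rot: [3.138, 0.0, 2.994]
contact_force: [0.7, -1.7, -0.0]
opening: -0.0
```

```bash
python3 - <<'E'
from plan import *
tilt(PR,(-10,-5,0,5))
tilt(PL,(-10,-5,0,5))
# push orientation: jaws (tool y) along crate x, tool heading -> tool x = crate +y  (heading PL yaw + 90deg)
print(sense()["qpos"].round(2))
for lx in (0,): print(w(PL,(lx,70+45,25)),w(PL,(0,70,0)))
E
```

```text
28.2 [ 483. -237.  201.] [ 0.7 -1.7 -0. ]
scene 7 [(np.float64(0.94), np.float64(0.0), np.float64(-5.0)), (np.float64(0.92), np.float64(0.0), np.float64(0.0)), (np.float64(0.92), np.float64(0.0), np.float64(-5.0)), (np.float64(0.91), np.float64(4.0), np.float64(0.0))]
side 6 [(np.float64(0.93), np.float64(0.0), np.float64(5.0)), (np.float64(0.92), np.float64(0.0), np.float64(5.0)), (np.float64(0.9), np.float64(4.0), np.float64(5.0)), (np.float64(0.9), np.float64(4.0), np.float64(5.0))]
28.6 [ 483. -237.  199.] [-0.8 -0.   0.3]
scene 8 [(np.float64(0.94), np.float64(0.0), np.float64(-5.0)), (np.float64(0.94), np.float64(0.0), np.float64(0.0)), (np.float64(0.93), np.float64(4.0), np.float64(0.0)), (np.float64(0.93), np.float64(4.0), np.float64(5.0))]
side 5 [(np.float64(0.92), np.float64(0.0), np.float64(5.0)), (np.float64(0.9), np.float64(0.0), np.float64(0.0)), (np.float64(0.87), np.float64(4.0), np.float64(0.0)), (np.float64(0.87), np.float64(4.0), np.float64(5.0))]
[-0.46  0.25  1.85  0.    1.04 -1.89]
[np.float64(468.85991876547564), np.float64(409.73902293683886), 25] [np.float64(475.76255924855036), np.float64(365.2715791789454), 0]
```

Both crates are flat and back in place. Now the pusher: fingers open and spread along the crate's left wall.

```bash
python3 - <<'E'
from plan import *
h=PL[2]+np.pi/2
def at(y,z,hd=h): return (np.array(w(PL,(0,y,z))),ori(hd,0))
mid=(np.array([480,60,230.]),ori(h+.6,0))
rows(cur(),[mid,at(135,170),at(135,16)],[8,9,5],op=85)
E
```

```text
[[85,[6,37,-4],[0.0,0.0,5.0]],[85,[9,36,-3],[0.0,0.0,4.5]],[85,[12,35,-4],[0.0,0.0,5.0]],[85,[15,34,-3],[0.0,0.0,4.5]],[85,[17,33,-4],[0.0,0.0,5.0]],[85,[20,31,-4],[0.0,0.0,4.5]],[85,[23,29,-3],[0.0,0.0,5.0]],[85,[25,27,-4],[0.0,0.0,5.0]]]
[[85,[31,27,7],[0.0,-0.0,4.0]],[85,[33,25,7],[0.0,-0.0,3.5]],[85,[34,22,6],[0.0,-0.0,4.0]],[85,[36,20,7],[0.0,-0.0,3.5]],[85,[37,18,7],[0.0,-0.0,4.0]],[85,[38,15,7],[0.0,-0.0,4.0]],[85,[40,13,6],[0.0,-0.0,3.5]],[85,[40,10,7],[0.0,-0.0,4.0]]]
[[85,[40,8,7],[0.0,-0.0,3.5]],[85,[0,0,31],[0.0,-0.0,0.0]],[85,[0,0,31],[0.0,-0.0,0.0]],[85,[0,0,30],[0.0,-0.0,0.0]],[85,[0,-1,31],[0.0,-0.0,0.0]],[85,[0,0,31],[0.0,-0.0,0.0]]]
end [465.5 429.8  15.9] [ 3.139e+00 -2.000e-03  1.728e+00]
```

Emit:
servo_tool --rows '[[85,[6,37,-4],[0,0,5]],[85,[9,36,-3],[0,0,4.5]],[85,[12,35,-4],[0,0,5]],[85,[15,34,-3],[0,0,4.5]],[85,[17,33,-4],[0,0,5]],[85,[20,31,-4],[0,0,4.5]],[85,[23,29,-3],[0,0,5]],[85,[25,27,-4],[0,0,5]]]'

```text
clock: 30.0
eef_pos: [479.8, 60.7, 230.4]
tcp_rot: [3.138, 0.0, 2.319]
contact_force: [0.8, -0.5, 0.9]
opening: 0.995
```

Emit:
servo_tool --rows '[[85,[31,27,7],[0,0,4]],[85,[33,25,7],[0,0,3.5]],[85,[34,22,6],[0,0,4]],[85,[36,20,7],[0,0,3.5]],[85,[37,18,7],[0,0,4]],[85,[38,15,7],[0,0,4]],[85,[40,13,6],[0,0,3.5]],[85,[40,10,7],[0,0,4]]]'

```text
clock: 31.0
eef_pos: [467.0, 390.3, 176.7]
tcp_rot: [3.138, -0.002, 1.787]
contact_force: [0.5, 0.7, -1.0]
opening: 0.993
```

Emit:
servo_tool --rows '[[85,[40,8,7],[0,0,3.5]],[85,[0,0,0],[0,0,0]],[85,[0,0,31],[0,0,0]],[85,[0,0,31],[0,0,0]],[85,[0,0,30],[0,0,0]],[85,[0,-1,31],[0,0,0]],[85,[0,0,26],[0,0,0]],[85,[0,0,0],[0,0,0]]]'

```text
clock: 32.0
eef_pos: [464.6, 427.8, 19.3]
tcp_rot: [-3.141, 0.001, 1.729]
contact_force: [-0.6, -0.5, 0.1]
opening: 0.995
```

```bash
python3 - <<'E'
from plan import *
s=sense();print(s["clock"],s["eef_pos"],s["tcp_rot"],s["contact_force"],s["qpos"].round(2))
h=PL[2]+np.pi/2
g=np.array([542,40]);yaw=-.067
# final crate pose, tool behind +y wall
xf=515.;F=(xf,40-.067*(xf-542),yaw)
hf=yaw+np.pi/2
c=np.array(w(PL,(0,85,20)));f=np.array(w(F,(0,81,20)))
rows(cur(),[(c,ori(h,0)),(f,ori(hf,0))],[3,22],op=85);print(F,c,f)
E
```

```text
32.0 [464.58060968 427.81151171  19.33048903] [-3.14120541e+00  6.89871999e-04  1.72850025e+00] [-0.64864004 -0.52355956  0.1015    ] [ 0.74  0.62  1.75 -0.    0.77  0.58]
[[85,[-16,0,0],[-0.0,0.0,0.0]],[85,[-16,1,0],[-0.0,0.0,0.0]],[85,[-17,0,-1],[-0.0,0.0,0.0]],[85,[-12,0,0],[-0.0,0.0,0.5]],[85,[-12,1,0],[-0.0,0.0,0.5]],[85,[-12,0,0],[-0.0,0.0,1.0]],[85,[-11,1,0],[-0.0,0.0,0.5]],[85,[-12,1,0],[-0.0,0.0,0.5]]]
[[85,[-12,1,0],[-0.0,0.0,0.5]],[85,[-12,1,0],[-0.0,0.0,0.5]],[85,[-12,1,0],[-0.0,0.0,0.5]],[85,[-12,1,0],[-0.0,0.0,1.0]],[85,[-11,1,0],[-0.0,0.0,0.5]],[85,[-12,2,0],[-0.0,0.0,0.5]],[85,[-12,1,0],[-0.0,0.0,0.5]],[85,[-12,2,0],[-0.0,0.0,0.5]]]
[[85,[-11,2,0],[-0.0,0.0,0.5]],[85,[-12,2,0],[-0.0,0.0,1.0]],[85,[-12,2,0],[-0.0,0.0,0.5]],[85,[-11,2,0],[-0.0,0.0,0.5]],[85,[-12,3,0],[-0.0,0.0,0.5]],[85,[-12,2,0],[-0.0,0.0,0.5]],[85,[-11,3,0],[-0.0,0.0,0.5]],[85,[-12,2,1],[-0.0,0.0,1.0]]]
[[85,[-11,3,0],[-0.0,0.0,0.5]]]
end [520.3 123.1  19.5] [-3.141e+00  1.000e-03  1.502e+00]
(515.0, 41.809, -0.067) [473.46167909 380.09406043  20.        ] [520.42294061 122.6272635   20.        ]
```

Emit:
servo_tool --rows '[[85,[-16,0,0],[0,0,0]],[85,[-16,1,0],[0,0,0]],[85,[-12,0,-1],[0,0,0]],[85,[-8,0,0],[0,0,0]],[85,[-8,0,0],[0,0,0]],[85,[-10,0,0],[0,0,0.5]],[85,[-10,0,0],[0,0,0.5]]]'

```text
clock: 32.88
eef_pos: [479.8, 351.2, 22.3]
tcp_rot: [3.137, -0.003, 1.711]
contact_force: [0.1, 5.2, 4.7]
opening: 0.994
```

Emit:
servo_tool --rows '[[85,[-10,1,0],[0,0,0.5]],[85,[-12,1,0],[0,0,0.5]],[85,[-12,1,0],[0,0,1]],[85,[-12,1,0],[0,0,0.5]],[85,[-12,1,0],[0,0,1]],[85,[-12,1,0],[0,0,0.5]]]'

```text
clock: 33.62
eef_pos: [493.6, 282.2, 22.3]
tcp_rot: [3.137, -0.003, 1.64]
contact_force: [-0.4, 5.7, 4.2]
opening: 0.994
```

```bash
python3 - <<'E'
from plan import *
s=sense();print(s["clock"],s["eef_pos"],s["tcp_rot"],s["contact_force"])
im={c:grab_frame(c) for c in("scene","side")}
Ms=[]
for c in im:
    for n in("crate_stamped","crate_plain","ledge_plain"):
        for d in trace(c,n):Ms.append((c,d["mask"].astype(bool)))
from scipy.optimize import minimize
yaw=s["tcp_rot"][2]-np.pi/2;e=s["eef_pos"];p0=np.array([e[0]+83*np.sin(yaw),e[1]-83*np.cos(yaw),yaw])
f=lambda q:-sum(max([(m&M).sum()/(m|M).sum() for cc,M in Ms if cc==c]) for c in im for m in [sil(c,q*[100,100,1],0)])
r=minimize(f,p0/[100,100,1],method="Nelder-Mead",options=dict(initial_simplex=[p0/[100,100,1]+np.array(d) for d in((0,0,0),(.2,0,0),(0,.2,0),(0,0,.15))],maxfev=120))
print(p0,r.x*[100,100,1],r.fun)
E
```

```text
33.625 [493.63376525 282.18416855  22.26319161] [ 3.13718109 -0.00318075  1.64048244] [-0.35032724  5.68396902  4.15944089]
[4.99413032e+02 1.99385617e+02 6.96861100e-02] [5.02280549e+02 2.03408452e+02 1.38166350e-01] -1.6400226182957132
```

Emit:
servo_tool --rows '[[85,[-12,1,0],[0,0,0.5]],[85,[-12,1,0],[0,0,0.5]],[85,[-12,1,0],[0,0,1]],[85,[-12,1,0],[0,0,0.5]],[85,[-12,1,0],[0,0,1]],[85,[-12,1,0],[0,0,0.5]],[85,[-12,1,0],[0,0,1]]]'

```text
clock: 34.9
eef_pos: [503.1, 197.5, 21.6]
tcp_rot: [3.139, -0.002, 1.553]
contact_force: [0.4, 2.6, -0.5]
opening: 0.993
```

Emit:
servo_tool --rows '[[85,[-12,1,0],[0,0,0.5]],[85,[-12,1,0],[0,0,0.5]],[85,[-12,1,0],[0,0,1]],[85,[-10,1,0],[0,0,0.5]],[85,[-8,1,0],[0,0,0.5]],[85,[-6,0,0],[0,0,0]],[85,[-4,0,0],[0,0,0]],[85,[0,0,0],[0,0,0]]]'

```text
clock: 35.9
eef_pos: [505.0, 133.8, 21.3]
tcp_rot: [3.14, -0.002, 1.502]
contact_force: [0.2, -0.1, -1.0]
opening: 0.995
```

```bash
python3 - <<'E'
from plan import *
s=sense();print(s["clock"],s["eef_pos"],s["tcp_rot"],s["contact_force"])
a=grab_frame("side");b=grab_frame("scene")
x=cv2.resize(a[150:300,180:330],None,fx=2.6,fy=2.6,interpolation=2);y=cv2.resize(b[150:300,230:380],None,fx=2.6,fy=2.6,interpolation=2)
cv2.imwrite("pics/l.png",np.hstack([x,y]))
E
```

```text
35.9 [505.03222115 133.75527857  21.32664836] [ 3.13958242e+00 -1.74827864e-03  1.50176754e+00] [ 0.23090892 -0.11675544 -1.04241217]
```

Emit:
servo_tool --rows '[[85,[-5,0,0],[0,0,0]],[85,[-4,0,0],[0,0,0]],[85,[0,0,0],[0,0,0]],[85,[10,0,0],[0,0,0]],[85,[25,0,0],[0,0,0]],[85,[20,0,-20],[0,0,0]],[85,[0,0,-60],[0,0,0]],[85,[0,0,-60],[0,0,0]]]'

```text
clock: 37.0
eef_pos: [507.6, 180.6, 162.8]
tcp_rot: [3.14, -0.002, 1.503]
contact_force: [2.1, -0.7, -0.4]
opening: 0.994
```

Emit:
servo_tool --rows '[[85,[30,30,-40],[0,0,0]],[85,[50,0,0],[0,0,0]],[85,[50,0,0],[0,0,0]],[85,[0,0,0],[0,0,0]]]'

```text
clock: 37.5
eef_pos: [546.8, 310.9, 202.0]
tcp_rot: [3.138, -0.003, 1.505]
contact_force: [0.3, -0.6, 0.3]
opening: 0.999
```

```bash
python3 - <<'E'
from plan import *
s=sense();print(s["clock"],s["eef_pos"],s["contact_force"])
a=grab_frame("side");b=grab_frame("scene")
cv2.imwrite("pics/fa.png",a);cv2.imwrite("pics/fb.png",b)
for t in ["clamp","finial","glue","tin","screwdriver","scraper","driver"]:
    for d in boxes_of("scene",t)[:2]: print(t,round(d["conf"],2),cw("scene",d["centre"]).round(0))
x=cv2.resize(a[150:300,180:330],None,fx=2.6,fy=2.6,interpolation=2);y=cv2.resize(b[150:300,230:380],None,fx=2.6,fy=2.6,interpolation=2)
cv2.imwrite("pics/l.png",np.hstack([x,y]))
E
```

```text
37.5 [546.75470269 310.9222239  201.96932359] [ 0.27968356 -0.61196541  0.34860704]
clamp 0.5 [470.  48.  33.]
clamp 0.17 [579. 512.  88.]
finial 0.89 [726. 133.  57.]
glue 0.79 [579. 509.  84.]
tin 0.78 [751. 251.  90.]
screwdriver 0.45 [721. 131.  57.]
scraper 0.44 [ 553. -244.   33.]
driver 0.74 [ 573. -512.  140.]
```

View pics/l.png

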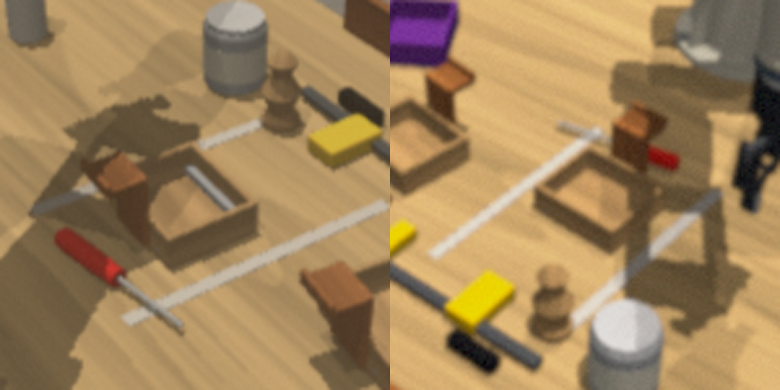

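```bash
python3 - <<'E'
from plan import *
s=lambda p:(230+(p[0]-390)/2.6,150+p[1]/2.6);d=lambda p:(180+p[0]/2.6,150+p[1]/2.6)
o=[("scene",(-60,-70,45),s((590,148))),("scene",(60,70,45),s((614,232))),("scene",(60,-70,45),s((538,190))),("scene",(60,70,0),s((612,250))),("scene",(60,-70,0),s((536,208))),
("side",(60,70,45),d((192,150))),("side",(60,-70,45),d((256,205))),("side",(60,-70,0),d((256,230))),("side",(-60,-70,0),d((177,265)))]
p=fit(o,np.array([500,42,-.05]))
for l in((-60,-70,0),(-60,70,0),(60,-70,0),(60,70,0)):
    x,y,_=w(p,l);dx,dy=x-542,y-40;c,sn=np.cos(-.067),np.sin(-.067);print(l,"lane",round(c*dx+sn*dy),round(-sn*dx+c*dy))
A=cv2.imread("pics/a.png");B=cv2.imread("pics/fb.png")
for n,pts in(("scraper/clamp",(180,215,310,300)),("right crate",(210,170,265,222))):
    x0,y0,x1,y1=pts;print(n,cv2.absdiff(A,B)[y0:y1,x0:x1].mean())
E
```

```text
[ 4.99512e+02  4.54510e+01 -3.60000e-02] [-1.7 -1.4 -0.   0.1 -2.2 -1.   0.3  2.4 -1.3  1.2 -1.3 -3.3  0.2 -1.2
 -0.1  0.7 -3.1  2.6]
(-60, -70, 0) lane -101 -69
(-60, 70, 0) lane -105 71
(60, -70, 0) lane 19 -66
(60, 70, 0) lane 15 74
scraper/clamp 13.732971342383108
right crate 10.334848484848484
```

The crate's base is well inside the lane, with at least 26 mm margin each side, and the arm is clear. Handing in.

```bash
python3 -c "
from rig import *
print(sign_off())"
```

```text
the job is handed in; nothing more can be done
None
```

The job is done and handed in at about 38 s on the robot's clock. The stamped crate is the left one, and its whole base now stands inside the dispatch lane.

**Left crate:** My first try, with tilted fingers, hit a joint-4 limit. The fingers slipped off the ledge with the crate partly tipped, and it fell back flat about 10 mm nearer the robot. The second try, with upright fingers, held it at about 58–60° for over a second, and the round stamp showed on its underside. I then lowered it flat.

**Right crate:** It was tipped to about 57° and held for over a second. Its underside was bare, and I lowered it flat within about 5 mm of where it started.

**Push:** I pushed the left crate sideways with open fingers into the lane. A fit to the final pictures puts its base corners at lane y from -69 to +74 mm and lane x from -105 to +19 mm. The limits are ±100 and ±180 mm.

**Last checks:**
- **Contact:** The arm was clear of everything, with no contact force.
- **Bystanders found again:** The finial, glue, tin and driver were detected within a few millimetres of their starting places.
- **Bystanders judged by eye:** The detector did not find the clamp, screwdriver or scraper reliably at the end. The clamp and screwdriver look unmoved in the last pictures. The scraper was outside that close-up, but the arm never went near it.
- **Forces:** The highest force I read was about 62 N at the wrist, during the failed first tip.

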